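Load the dipping basket and poise it over the cleaner

ROBOT

A 7-joint arm with a two-finger parallel gripper is mounted at the origin on the work surface. World frame = base frame: x ahead of the robot, y to its left, z up, the work surface at z = 0. Lengths are in m, angles in rad, forces in N, time in s.
With the tool pointing down it reaches from about 0.35 to 0.9 m from the base axis. Payload 19.9 kg.
Tool frame: the origin (TCP) lies midway between the tips of the shut fingers; the grasp point (between the pads) lies 19 mm behind it; z points along the fingers, y is the line along which they close (so a half turn about z gives the same grasp; the last joint's range is limited). The gripper opens to 94 mm and grips with 3 to 60 N. Pads are 16 mm wide; open, the fingers measure 119 mm over their backs; the gripper's body (75 mm by 177 mm) begins 78 mm behind the grasp point.
Start: joints at [1.23, 0.417, -0.01, 1.614, 0.005, 1.111, -0.053], TCP at [0.184, -0.597, 0.205] pointing down, gripper open.
Joint ranges: [-2.81, 2.81], [-0.39, 2.02], [-1.27, 1.25], [0.06, 2.57], [-1.19, 4.33], [0.19, 2], [-2.82, 2.82]. Speed limits (rad/s): [1.89, 1.89, 2.39, 2.39, 3.01, 3.01, 3.01].

INTERFACE

Orientations are given as a rotation vector (axis times angle).
In Python, from cell import readout, optics, order gives the robot as it stands.
- The arm moves only by the tool apply_moves, never from a script. Its argument "commands" is a list of rows, each a list of 2 entries, a list of its own where there are three numbers: the shift along the tool's x, y, z normalised to -1 to 1, where 1 is 0.15 m, then the turn, a rotation vector about the tool's x, y, z normalised to -1 to 1, where 1 is 0.08 rad. A call has exactly 10 rows; each row shifts and turns the commanded pose from where the row before left it, along the tool's axes as they then stand; what a row does not reach is not made up. A row lasts 1/8 s, in which the tool goes at most 62.5 mm and 10.7 degrees, less where a joint would pass 70% of its speed; a pose out of reach is approached as far as the arm can. A call with a number of a shift or a turn outside -1 to 1 is refused whole. A call with a gripper value outside its range is refused whole. "gripper" is the closure, from 0 (fully open) to 1 (shut), set as the call begins (left out, the last holds). The fingers move at their own pace and stop on an object; the grip force is fixed at half the most. Time passes only in rows, so rows that do not move let the fingers close, or fill a call up. It gives the time, the measured TCP pose, the force, the opening and the grip force at its end, in the units of the state.
- readout.state(): the state, without advancing time (a new reading comes with each control period).
- optics.capture(name): name is "scene" or "top" or "wrist"; returns a dict with "frame" (384x512x3 uint8, red, green, blue), "K" (3x3 intrinsics, pixels), "rvec" (rotation vector, rad) and "tvec" (3), from world to camera coordinates, as OpenCV has them. Camera axes: x right, y down, z forward; pixel columns grow to the right and rows downward; lengths in m; the calibration is good to about 2 mm. A picture is of the moment at which its call begins. There is no depth.
- order.hand_in(): hands the job in; it is judged then, once.
The state is a dict: "time_s": time; "joints": joint angles; "dq": joint speeds; "tau": joint torques, N m; "tool_pos": TCP position; "orientation": TCP orientation; "ft_force": force on the tool from outside, world axes, zero at the start; "torque": the same for the moment, N m; "opening": opening from 0.0 (shut) to 1.0 (fully open); "gripper_force": force on a finger pad.
Only numpy, scipy, OpenCV 4.12 (cv2) and the standard library are available. Lean on these libraries where they do the work, as an engineer would, in place of code of your own. Each camera call takes 0.05 s, during which the arm holds its last target. There are 200 camera calls.

TASK

Put the three silver pieces from the flat slab into the wire basket where it stands, then lift the loaded basket by its grip and carry it over the upright firebrick to the ultrasonic cleaner, leaving brick, tweezer stand, jar and flux dish where they are. Finish still holding it, level and still, centred and square over the tank mouth, long side along long side, its underside about 18 mm above the rim and touching nothing: I want to check the fit, so do not lower it in or let go.

Things in the scene. Friction and masses are not known exactly. Their poses are not given: they have to be found in the camera images.
- basket: Loose steel wire basket, 160 (its x) x 124 (its y) mm, 0.3 kg, on the bench. Origin: centre of its underside, z up. Floor 4 mm thick, walls 3 mm thick, 45 mm high, open top. A 6 mm wire bow along its x spans it at y = 0, its bar centre 85 mm above the underside, a black grip in its middle (basket_grip). Either side of the bow (|y| from 8 to 59 mm) it is open from above.
- basket_grip (a point): Centre of the basket's black rectangular grip, 70 mm along the basket's x, 16 mm wide across its y, 22 mm high (74 to 96 mm above the underside): 85 mm straight above the basket's origin. Axes as the basket.
- cleaner: Fixed ultrasonic cleaner, white housing 240 (its x) x 196 (its y) x 120 mm high with an open, empty steel tank; grey panel with knob on its -x face. Origin at the centre of its underside, z up.
- cleaner_mouth (a point): Centre of the cleaner's tank mouth, level with the rim, 120 mm above the bench. Mouth 200 mm along its x, 156 mm along its y. Axes as the cleaner.
- slab: Fixed flat beige soldering slab lying on the bench, 230 (its x) x 114 (its y) x 32 mm high, carrying the three pieces in a row along its x, in any order, about 70 mm apart. Origin at the centre of its underside; top 32 mm above the bench. Slab and basket may change places.
- napkin_ring: Loose silver napkin ring standing on end: open tube, outside diameter 44 mm, wall 3 mm, 26 mm high, 60 g. Origin at the centre of its underside, z along the tube.
- tot_cup: Loose small silver cup, mouth up: outside diameter 28 mm at the foot and 34 mm at the rim, 38 mm high, wall 3 mm, 70 g. Origin at the centre of its underside, z up.
- pill_box: Loose closed silver pill box, 46 (its x) x 24 (its y) x 16 mm high, 70 g; the lid does not open. Origin at the centre of its underside, z up; its x lies within 0.5 rad of the slab's x.
- brick: Loose pale brown firebrick standing on its long edge between the left half of the bench (basket, slab) and the cleaner: 230 (its x) x 64 (its y) x 114 mm high, 0.95 kg. Origin at the centre of its underside. Not to be moved.
- stand: Bystander: loose black stand, two stacked discs (84 mm wide) with a post and tweezers, 83 mm high. Origin under its centre. Not to be moved.
- jar: Bystander: loose glass jar with white-looking lid, 44 mm wide, 45 mm high. Origin under its centre. Not to be moved.
- dish: Bystander: loose white ceramic flux dish, 56 mm wide, 26 mm high, beyond the work. Origin under its centre. Not to be moved.
Not all that is in view belongs to the job. What is shaped like the tot_cup but black or yellow is not meant.

How it is judged:
On the way, in this order (a step that is already met when the one before it is completed fails the run):
1. all three silver pieces lie in the basket while it stands on the bench (x of napkin_ring in the frame of basket between -0.08 and 0.08 m and y of napkin_ring in the frame of basket between -0.062 and 0.062 m and z of napkin_ring in the frame of basket between -0.008 and 0.055 m and x of tot_cup in the frame of basket between -0.08 and 0.08 m and y of tot_cup in the frame of basket between -0.062 and 0.062 m and z of tot_cup in the frame of basket between -0.008 and 0.055 m and x of pill_box in the frame of basket between -0.08 and 0.08 m and y of pill_box in the frame of basket between -0.062 and 0.062 m and z of pill_box in the frame of basket between -0.008 and 0.055 m and height (world z) of basket below 0.01 m), for 0.2 s.
2. the basket is lifted in the gripper with the pieces in it (x of napkin_ring in the frame of basket between -0.08 and 0.08 m and y of napkin_ring in the frame of basket between -0.062 and 0.062 m and z of napkin_ring in the frame of basket between -0.008 and 0.055 m and x of tot_cup in the frame of basket between -0.08 and 0.08 m and y of tot_cup in the frame of basket between -0.062 and 0.062 m and z of tot_cup in the frame of basket between -0.008 and 0.055 m and x of pill_box in the frame of basket between -0.08 and 0.08 m and y of pill_box in the frame of basket between -0.062 and 0.062 m and z of pill_box in the frame of basket between -0.008 and 0.055 m and height (world z) of basket above 0.05 m and contact force between the fingers and basket above 1 N), for 0.2 s.
At the end, for the whole second after the job is handed in: Pieces in the basket; basket held by the fingers (over 1 N), still (under 0.03 m/s), level and along the cleaner's x within 0.14 rad, within 15 mm of the mouth's centre on each axis, underside 4 to 35 mm above the rim; basket touches neither cleaner nor brick, arm not the cleaner (x of napkin_ring in the frame of basket between -0.08 and 0.08 m and y of napkin_ring in the frame of basket between -0.062 and 0.062 m and z of napkin_ring in the frame of basket between -0.008 and 0.055 m and x of tot_cup in the frame of basket between -0.08 and 0.08 m and y of tot_cup in the frame of basket between -0.062 and 0.062 m and z of tot_cup in the frame of basket between -0.008 and 0.055 m and x of pill_box in the frame of basket between -0.08 and 0.08 m and y of pill_box in the frame of basket between -0.062 and 0.062 m and z of pill_box in the frame of basket between -0.008 and 0.055 m and x of basket in the frame of cleaner_mouth between -0.015 and 0.015 m and y of basket in the frame of cleaner_mouth between -0.015 and 0.015 m and z of basket in the frame of cleaner_mouth between 0.004 and 0.035 m and angle between the x axis of basket and the x axis of cleaner, either way round below 0.14 rad and angle between basket's own z axis and vertical below 0.14 rad and linear speed of basket below 0.03 m/s and contact force between the fingers and basket above 1 N and contact force between each of basket, the arm and cleaner below 0.1 N and contact force between basket and brick below 0.1 N); the arm keeps its last pose, push and grip.
It fails at once if the brick is moved more than 25 mm (distance of brick from where it was at the start of the episode above 0.025 m).
It fails at once if the stand is moved more than 25 mm (distance of stand from where it was at the start of the episode above 0.025 m).
It fails at once if the jar is moved more than 25 mm (distance of jar from where it was at the start of the episode above 0.025 m).
It fails at once if the dish is moved more than 25 mm (distance of dish from where it was at the start of the episode above 0.025 m).
It also fails if it takes over 72 s, if anything falls off the work surface, if the arm or the gripper's body presses on something with over 40 N, if the wrist force passes 120 N, or if a joint passes its speed limit or range.

## Working session

There is one attempt and no reset: what is moved stays moved. The work goes in short steps, Python scripts to look and compute and a tool call to move; the robot and the scene stay as the last step left them, time stands still between calls to the robot, and variables do not carry over. Pictures are saved under pics/ and viewed, at most 10 in all, crops included, and the job is handed in when it is done.

Besides the shell and the picture viewer there is one more tool, called as name([rows], argument=value, ...), one row to a line, values as JSON. apply_moves: Moves the arm, as the interface text tells. Its arguments: {"type":"object","properties":{"commands":{"type":"array","items":{"type":"array"}},"gripper":{"type":"number"}},"required":["commands"]}

```bash
ls; mkdir -p pics; cat > h.py <<'E'
import numpy as np, cv2
from cell import readout, optics, order
def cap(n,save=None):
    c=optics.capture(n); c['R']=cv2.Rodrigues(np.array(c['rvec'],float))[0]; c['t']=np.array(c['tvec'],float).ravel(); c['K']=np.array(c['K'],float)
    if save: cv2.imwrite('pics/'+save+'.png',c['frame'][...,::-1])
    return c
def ray(c,uv,z):
    uv=np.atleast_2d(np.array(uv,float)); d=(np.c_[uv,np.ones(len(uv))]@np.linalg.inv(c['K']).T)@c['R']
    o=-c['R'].T@c['t']; return o+d*((z-o[2])/d[:,2])[:,None]
def proj(c,P):
    p=(np.atleast_2d(P)@c['R'].T+c['t'])@c['K'].T; return p[:,:2]/p[:,2:]
E
python3 - <<'E'
from h import *
import pickle
s=readout.state(); print({k:np.round(v,3) for k,v in s.items()})
cs={n:cap(n) for n in('scene','top')}
pickle.dump(cs,open('c0.pkl','wb'))
for n,c in cs.items():
    print(n,np.round(-c['R'].T@c['t'],3),c['K'][0,0])
im=np.vstack([cs[n]['frame'] for n in cs])[...,::-1]
cv2.imwrite('pics/top0.png',cv2.resize(cs['top']['frame'][...,::-1],(800,600),interpolation=cv2.INTER_CUBIC))
cv2.imwrite('pics/scene0.png',cv2.resize(cs['scene']['frame'][...,::-1],(800,600),interpolation=cv2.INTER_CUBIC))
E
```

```text
pics
{'time_s': np.float64(0.0), 'joints': array([ 1.23 ,  0.418, -0.01 ,  1.614,  0.005,  1.111, -0.053]), 'dq': array([-0.001,  0.   ,  0.001,  0.001, -0.001, -0.001, -0.002]), 'tau': array([-0.0000e+00, -8.5124e+01,  6.3800e-01, -4.2599e+01, -4.9000e-02,
        1.8000e-02,  0.0000e+00]), 'tool_pos': array([ 0.184, -0.597,  0.205]), 'orientation': array([-3.105, -0.467,  0.   ]), 'ft_force': array([ 0.424,  0.941, -1.372]), 'torque': array([-0.033, -0.001, -0.026]), 'gripper_force': np.float64(0.0), 'opening': np.float64(1.002)}
scene [0.943 0.626 0.682] 371.9997944681268
top [0.366 0.081 1.262] 395.0465327197475
```

View pics/top0.png

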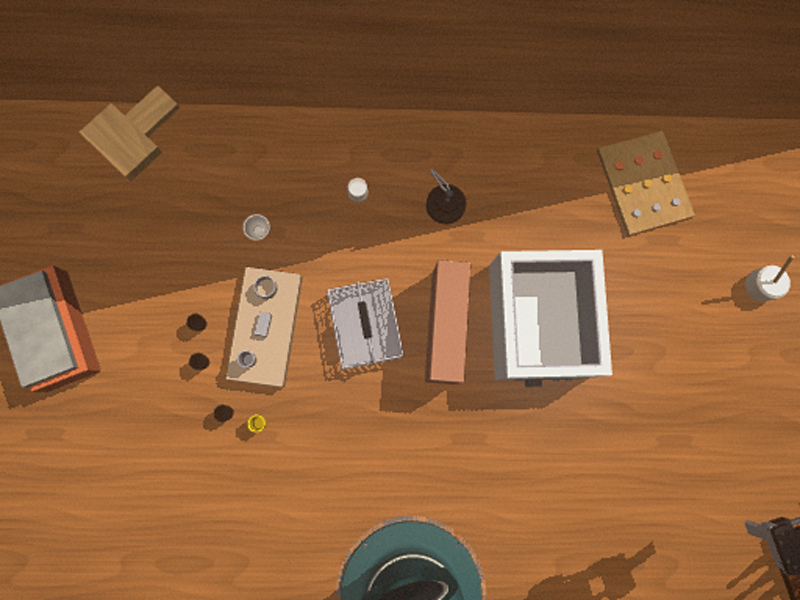

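View pics/scene0.png

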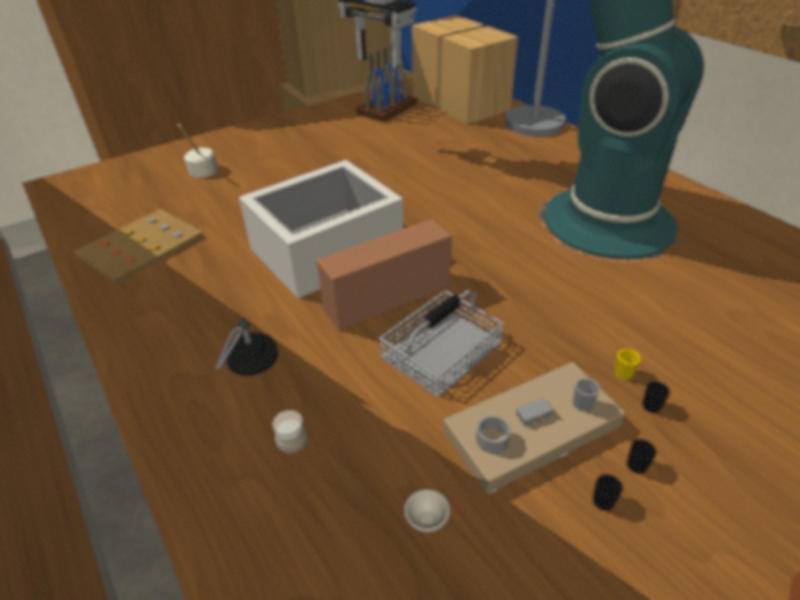

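The top view (800x600 scale) shows the slab at (263,327), carrying the ring (264,287), the box (261,324) and the silver cup (246,358). The basket grip is at (364,320), the brick at (450,322), the cleaner at (553,315), the jar at (357,188), the dish at (257,227) and the stand at (446,203).
Look-alikes for the cup are black at (197,322), (199,361) and (223,413), and yellow at (257,423). For the ring, it's the dish at (257,227). I'm choosing the three silver pieces on the slab.

```bash
python3 - <<'E'
from h import *
import pickle
cs=pickle.load(open('c0.pkl','rb')); c=cs['top']; f=c['frame']; k=512/800
hsv=cv2.cvtColor(f,cv2.COLOR_RGB2HSV)
for n,(x,y) in dict(slab=(285,340),slab2=(240,310),ring=(264,278),box=(261,322),cup=(246,350),grip=(364,320),brick=(450,322),rim=(505,320),rim2=(550,257),wood=(320,450),wood2=(300,280),floor=(340,340)).items(): print(n,hsv[int(y*k),int(x*k)])
x0,y0,x1,y1=[int(v*k) for v in(180,205,420,440)]
cv2.imwrite('pics/crop0.png',cv2.resize(f[y0:y1,x0:x1,::-1],(612,600),interpolation=cv2.INTER_CUBIC))
E
```

```text
slab [ 15  84 213]
slab2 [ 16  84 221]
ring [ 12  42 104]
box [  9  22 186]
cup [ 11  25 194]
grip [ 9 67 65]
brick [ 10 122 200]
rim [ 30   8 244]
rim2 [ 20  10 237]
wood [ 14 164 173]
wood2 [ 14  97 110]
floor [ 11  21 134]
```

View pics/crop0.png

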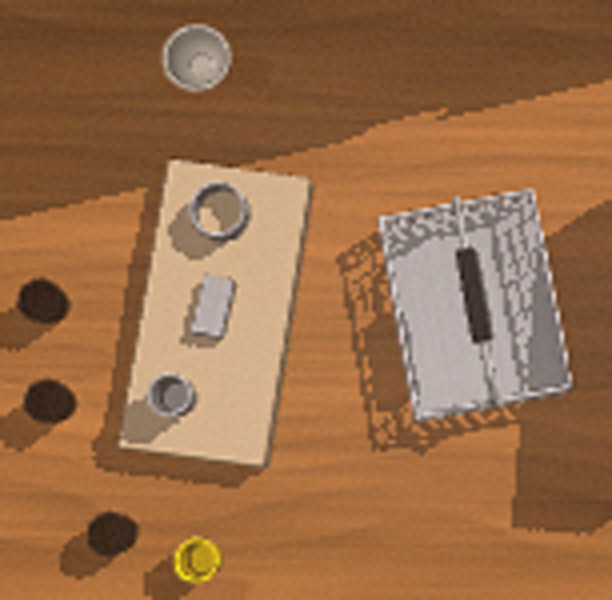

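The crop shows the napkin ring (219,211), pill box (214,306) and silver cup (172,395) on the beige slab. The choice holds. Black and yellow cups lie off the slab.

```bash
cat > seg.py <<'E'
from h import *
def blobs(m,near,minA=20):
    n,l,s,ce=cv2.connectedComponentsWithStats(m.astype(np.uint8))
    b=[i for i in range(1,n) if s[i,4]>=minA]; i=min(b,key=lambda i:np.hypot(*(ce[i]-near))); return l==i
def rect(c,m,z):
    cn=max(cv2.findContours(m.astype(np.uint8),0,1)[0],key=cv2.contourArea)[:,0]
    P=ray(c,cn,z)[:,:2]; r=cv2.minAreaRect((P*1000).astype(np.float32)); (a,b),(w,h),g=r
    if w<h: w,h,g=h,w,g+90
    return np.round([a,b,w,h,(g+90)%180-90],1)
E
python3 - <<'E'
from seg import *
import pickle
c=pickle.load(open('c0.pkl','rb'))['top']; f=c['frame']; k=.64
H,S,V=[x.astype(int) for x in cv2.split(cv2.cvtColor(f,cv2.COLOR_RGB2HSV))]
slab=blobs((S>60)&(S<100)&(V>195),(170,225)); slab=cv2.morphologyEx(slab.astype(np.uint8),cv2.MORPH_CLOSE,np.ones((5,5)))>0
print('slab',rect(c,slab,.032))
reg=np.zeros_like(slab); cv2.fillPoly(r:=reg.astype(np.uint8),[cv2.convexHull(np.argwhere(slab)[:,::-1].astype(np.int32))],1)
sil=(r>0)&(S<58)
for n,p,z in(('ring',(170,184),.026),('box',(168.5,207.5),.016),('cup',(158,230),.038)):
    m=blobs(sil,p,8); print(n,rect(c,m,.032+z),m.sum(), ray(c,p,.032+z)[0])
g=blobs((V<85)&(np.hypot(*(np.indices(V.shape)[::-1]-np.array([233,205])[:,None,None]))<22),(233,205)); print('grip',rect(c,g,.096),np.argwhere(g)[:,::-1].mean(0))
b=blobs((S>100)&(S<145)&(V>170)&(H<13),(288,206)); print('brick',rect(c,b,.114),b.sum())
w=blobs((S<30)&(V>215),(354,170)); print('cleaner',rect(c,w,.12),w.sum())
for n,p,z in(('jar',(357,188),.045),('dish',(257,227),.026),('stand',(446,203),.02),('basket corners',None,.045)):
    if p: print(n,ray(c,np.array(p)*k,z)[0])
print(np.round(ray(c,np.array([[381,217],[531,190],[570,387],[418,417]])/4+[115,131],.045),3))
E
```

```text
slab [512.9 299.1 226.1 110.9  -7.2]
ring [588.1 296.1  43.9  43.2   1.1] 80 [0.58499988 0.29301356 0.058     ]
box [514.4 298.9  46.1  24.6 -11.5] 118 [0.51326719 0.29613431 0.048     ]
cup [445.3 322.1  33.1  29.9 -89.2] 96 [0.44233624 0.32045461 0.07      ]
grip [519.9  97.4  69.4  13.4  12.2] [233.00943396 204.4245283 ]
brick [520.  -64.7 226.7  60.7  -3.7] 1573
cleaner [ 536.7 -262.4  238.   194.2    2.1] 1540
jar [0.79847606 0.11769924 0.045     ]
dish [0.71689605 0.3218286  0.026     ]
stand [ 0.77876935 -0.06872261  0.02      ]
[[0.586 0.17  0.045]
 [0.609 0.053 0.045]
 [0.455 0.021 0.045]
 [0.431 0.138 0.045]]
```

```bash
cat > plan.py <<'E'
from h import *
from scipy.spatial.transform import Rotation as Ro
def target(yaw):  # tool y (closing) at world angle yaw deg, z down
    a=np.radians(yaw); y=np.array([np.cos(a),np.sin(a),0]); z=np.array([0,0,-1.]); return Ro.from_matrix(np.c_[np.cross(y,z),y,z])
def plan(*way,start=None):
    "way: (pos,yaw,rows); prints rows; 10 per call"
    s=readout.state(); p=np.array(s['tool_pos']); R=Ro.from_rotvec(s['orientation']); out=[]
    if start: p,R=np.array(start[0]),target(start[1])
    for P,yaw,n in way:
        for i in range(n):
            d=R.inv().apply((np.array(P)-p)/(n-i))/.15; t=(R.inv()*target(yaw)).as_rotvec()/(n-i)/.08
            d=np.round(d,2); t=np.clip(np.round(t,2),-1,1)
            if np.linalg.norm(d)>.416: print('FAST',np.linalg.norm(d))
            p=p+R.apply(d*.15); R=R*Ro.from_rotvec(t*.08); out.append([(d+0.).tolist(),(t+0.).tolist()])
    while len(out)%10: out.append([[0,0,0],[0,0,0]])
    for i in range(0,len(out),10): print(str(out[i:i+10]).replace(' ',''))
    print('end',np.round(p,4),np.round((R.inv()*target(way[-1][1])).as_rotvec(),3))
E
python3 -c "
from plan import *
plan(((.45,-.3,.26),-30,9),((.514,.299,.22),-11.5,11))"
```

```text
[[[0.25,-0.15,-0.04],[0.0,0.0,-1.0]],[[0.26,-0.13,-0.04],[0.0,0.0,-1.0]],[[0.28,-0.11,-0.04],[0.0,0.0,-1.0]],[[0.28,-0.09,-0.04],[0.0,0.0,-1.0]],[[0.29,-0.06,-0.04],[0.0,0.0,-1.0]],[[0.29,-0.04,-0.04],[0.0,0.0,-1.0]],[[0.3,-0.02,-0.04],[0.0,0.0,-1.0]],[[0.3,0.0,-0.04],[-0.01,0.0,-1.0]],[[0.29,0.03,-0.05],[0.0,-0.01,-1.0]],[[0.33,-0.16,0.02],[0.0,0.0,-0.4]]]
[[[0.33,-0.15,0.03],[0.0,0.0,-0.4]],[[0.34,-0.14,0.02],[0.0,0.0,-0.4]],[[0.34,-0.12,0.03],[0.0,0.0,-0.4]],[[0.35,-0.11,0.02],[0.0,0.0,-0.4]],[[0.35,-0.1,0.03],[0.0,0.0,-0.4]],[[0.35,-0.09,0.02],[0.0,0.0,-0.4]],[[0.36,-0.08,0.03],[0.0,0.0,-0.4]],[[0.36,-0.07,0.02],[0.0,0.0,-0.4]],[[0.36,-0.06,0.03],[0.0,0.0,-0.4]],[[0.36,-0.04,0.02],[0.0,0.0,-0.39]]]
end [0.5145 0.2983 0.22  ] [-0.  0. -0.]
```

apply_moves([
  [[0.25,-0.15,-0.04],[0.0,0.0,-1.0]],
  [[0.26,-0.13,-0.04],[0.0,0.0,-1.0]],
  [[0.28,-0.11,-0.04],[0.0,0.0,-1.0]],
  [[0.28,-0.09,-0.04],[0.0,0.0,-1.0]],
  [[0.29,-0.06,-0.04],[0.0,0.0,-1.0]],
  [[0.29,-0.04,-0.04],[0.0,0.0,-1.0]],
  [[0.3,-0.02,-0.04],[0.0,0.0,-1.0]],
  [[0.3,0.0,-0.04],[-0.01,0.0,-1.0]],
  [[0.29,0.03,-0.05],[0.0,-0.01,-1.0]],
  [[0.33,-0.16,0.02],[0.0,0.0,-0.4]],
], gripper=0.38)

```text
time_s: 1.35
tool_pos: [0.4568, -0.2447, 0.2579]
orientation: [2.716, 1.577, 0.0]
ft_force: [0.8, 0.4, -1.5]
opening: 0.62
gripper_force: 0.0
```

apply_moves([
  [[0.33,-0.15,0.03],[0.0,0.0,-0.4]],
  [[0.34,-0.14,0.02],[0.0,0.0,-0.4]],
  [[0.34,-0.12,0.03],[0.0,0.0,-0.4]],
  [[0.35,-0.11,0.02],[0.0,0.0,-0.4]],
  [[0.35,-0.1,0.03],[0.0,0.0,-0.4]],
  [[0.35,-0.09,0.02],[0.0,0.0,-0.4]],
  [[0.36,-0.08,0.03],[0.0,0.0,-0.4]],
  [[0.36,-0.07,0.02],[0.0,0.0,-0.4]],
  [[0.36,-0.06,0.03],[0.0,0.0,-0.4]],
  [[0.36,-0.04,0.02],[0.0,0.0,-0.39]],
])

```text
time_s: 2.6
tool_pos: [0.5145, 0.2996, 0.2193]
orientation: [2.432, 1.988, -0.002]
ft_force: [0.7, -0.1, 0.2]
opening: 0.62
gripper_force: 0.0
```

```bash
python3 - <<'E'
from h import *
import pickle
s=readout.state();print(s['tool_pos'],s['orientation'],s['opening'],s['joints'])
cs={n:cap(n) for n in('wrist','top')}; pickle.dump(cs,open('c1.pkl','wb'))
c=cs['wrist'];print(-c['R'].T@c['t'],c['K'][0,0]); 
print(proj(c,[[.514,.299,.048],[.588,.296,.058],[.445,.322,.07]]))
cv2.imwrite('pics/w1.png',c['frame'][...,::-1])
E
```

```text
[0.51451382 0.29955731 0.21933457] [ 2.43152339e+00  1.98773902e+00 -1.79230587e-03] 0.6203893969857303 [-0.04237654  0.43659512 -0.70913002  1.6559545   0.30556205  1.16400325
 -1.02793643]
[0.52885284 0.3727753  0.39847148] 324.67896544209754
[[259.93322385 181.56185997]
 [328.6835907  172.81767075]
 [189.87988476 177.555048  ]]
```

View pics/w1.png

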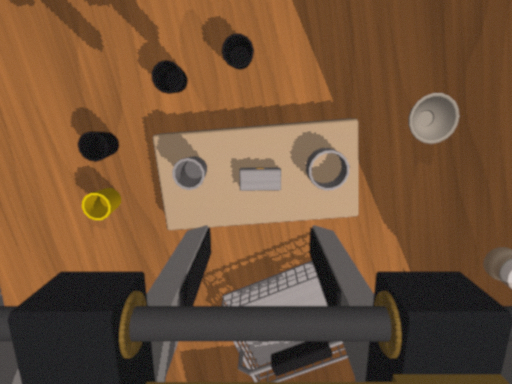

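The wrist view shows the box at (260,180), the ring at (327,169) and the cup at (189,172), all near their predicted pixels. I'll measure all three here.

```bash
python3 - <<'E'
from seg import *
import pickle
c=pickle.load(open('c1.pkl','rb'))['wrist']; f=c['frame']
H,S,V=[x.astype(int) for x in cv2.split(cv2.cvtColor(f,cv2.COLOR_RGB2HSV))]
sil=(S<55)&(np.indices(S.shape)[0]<215)&(np.indices(S.shape)[1]<352)
for n,p,z in(('ring',(327,172),.026),('box',(260,180),.016),('cup',(190,175),.038)):
    m=blobs(sil,p,20); ys,xs=np.nonzero(m); print(n,rect(c,m,.032+z),(xs.min(),xs.max(),ys.min(),ys.max()),m.sum())
print('slab corners',np.round(ray(c,[[154,136],[357,120],[358,212],[168,228]],.032),3))
print(V[155:200:3,260],S[155:200:3,260])
print('rims',ray(c,[[327,169]],.058),ray(c,[[189,172]],.07))
E
```

```text
ring [587.1 300.7  47.2  42.7 -54.6] (np.int64(306), np.int64(349), np.int64(148), np.int64(190)) 723
box [514.1 301.8  45.4  24.7 -11.4] (np.int64(239), np.int64(280), np.int64(168), np.int64(190)) 907
cup [445.  327.7  36.7  32.9  56.9] (np.int64(172), np.int64(206), np.int64(156), np.int64(189)) 905
slab corners [[0.408 0.37  0.032]
 [0.632 0.342 0.032]
 [0.62  0.237 0.032]
 [0.394 0.262 0.032]]
[192 184 132 129 123 138 163 165 163 159 165 162 182 192 192] [ 82  85  85  85 108  20  16  17  14  13  19  19  80  84  86]
rims [[0.58684192 0.30042317 0.058     ]] [[0.44557281 0.32780434 0.07      ]]
```

```bash
python3 - <<'E'
from seg import *
import pickle
c=pickle.load(open('c0.pkl','rb'))['scene']; k=.64
f=c['frame']; H,S,V=[x.astype(int) for x in cv2.split(cv2.cvtColor(f,cv2.COLOR_RGB2HSV))]
for n,P in dict(box=[(.514,.299,.048),(.514,.302,.048)],ring=[(.588,.296,.058),(.587,.3005,.058)],cup=[(.445,.322,.07),(.445,.3278,.07)]).items(): print(n,proj(c,P).round(1).tolist())
for n,p in dict(ring=(315,278),box=(342,264),cup=(374,252)).items():
    m=blobs((S<50)&(np.hypot(*(np.indices(V.shape)[::-1]-np.array(p)[:,None,None]))<16),p,10); ys,xs=np.nonzero(m); print(n,xs.min(),xs.max(),ys.min(),ys.max(),m.sum())
g=blobs((V<75)&(np.hypot(*(np.indices(V.shape)[::-1]-np.array([283,199])[:,None,None]))<16),(283,199)); ys,xs=np.nonzero(g); print('grip',xs.min(),xs.max(),ys.min(),ys.max(),xs.mean(),ys.mean(),proj(c,[[.52,.0965,.09]]))
from plan import *
plan(((.514,.3005,.07),-11.5,4),((.514,.3005,.035),-11.5,4))
E
```

```text
box [[341.4, 260.0], [342.4, 260.9]]
ring [[314.8, 272.5], [316.7, 273.7]]
cup [[373.6, 245.7], [375.7, 247.4]]
ring 305 326 266 289 355
box 331 353 255 272 253
cup 367 383 242 262 262
grip 272 294 189 209 283.0 198.7268907563025 [[282.49092274 196.33669873]]
[[[0.0,0.0,0.25],[-0.01,0.0,0.02]],[[-0.01,0.0,0.25],[-0.01,0.0,0.02]],[[0.0,0.01,0.25],[0.0,-0.01,0.02]],[[-0.01,0.0,0.24],[-0.01,0.0,0.03]],[[0.0,0.0,0.06],[0.0,0.0,0.0]],[[0.0,0.0,0.06],[0.0,0.0,0.0]],[[0.0,0.0,0.06],[0.0,0.0,0.0]],[[0.0,0.0,0.06],[0.0,0.0,0.0]],[[0,0,0],[0,0,0]],[[0,0,0],[0,0,0]]]
end [0.5137 0.3005 0.0345] [ 0. -0. -0.]
```

apply_moves([
  [[0.0,0.0,0.25],[-0.01,0.0,0.02]],
  [[0.0,0.0,0.25],[-0.01,0.0,0.02]],
  [[0.0,0.0,0.25],[0.0,-0.01,0.02]],
  [[0.0,0.0,0.24],[-0.01,0.0,0.03]],
  [[0.0,0.0,0.06],[0,0,0]],
  [[0.0,0.0,0.06],[0,0,0]],
  [[0.0,0.0,0.06],[0,0,0]],
  [[0.0,0.0,0.06],[0,0,0]],
  [[0,0,0],[0,0,0]],
  [[0,0,0],[0,0,0]],
])

```text
time_s: 3.95
tool_pos: [0.515, 0.2979, 0.0356]
orientation: [2.437, 1.977, 0.001]
ft_force: [-0.9, 0.3, 0.6]
opening: 0.62
gripper_force: 0.0
```

apply_moves([
  [[0,0,0],[0,0,0]],
  [[0,0,0],[0,0,0]],
  [[0,0,0],[0,0,0]],
  [[0,0,0],[0,0,0]],
  [[0,0,0],[0,0,0]],
  [[0,0,-0.06],[0,0,0]],
  [[0,0,-0.2],[0,0,0]],
  [[0,0,-0.2],[0,0,0]],
  [[0,0,-0.2],[0,0,0]],
  [[0,0,0],[0,0,0]],
], gripper=1.0)

```text
time_s: 5.2
tool_pos: [0.5155, 0.2986, 0.1367]
orientation: [2.437, 1.976, 0.006]
ft_force: [0.0, -0.3, 0.0]
opening: 0.484
gripper_force: 30.0
```

```bash
python3 -c "
from plan import *
plan(((.4995,.0575,.14),12,6),((.4995,.0575,.02),12,8))"
```

```text
[[[-0.27,0.04,0.0],[0.01,0.0,-0.87]],[[-0.27,0.02,0.0],[0.01,0.0,-0.87]],[[-0.27,0.0,-0.01],[0.01,0.0,-0.87]],[[-0.27,-0.02,0.0],[0.01,0.0,-0.87]],[[-0.26,-0.04,-0.01],[0.01,0.01,-0.87]],[[-0.26,-0.05,0.0],[0.02,0.0,-0.87]],[[0.0,0.0,0.1],[0.0,0.0,0.0]],[[0.0,0.0,0.1],[0.0,0.0,0.0]],[[0.0,0.0,0.1],[0.0,0.0,0.0]],[[0.0,0.0,0.1],[0.0,0.0,0.0]]]
[[[0.0,0.0,0.1],[0.0,0.0,0.0]],[[0.0,0.0,0.1],[0.0,0.0,0.0]],[[0.0,0.0,0.1],[0.0,0.0,0.0]],[[0.0,0.0,0.1],[0.0,0.0,0.0]],[[0,0,0],[0,0,0]],[[0,0,0],[0,0,0]],[[0,0,0],[0,0,0]],[[0,0,0],[0,0,0]],[[0,0,0],[0,0,0]],[[0,0,0],[0,0,0]]]
end [0.4994 0.0573 0.0198] [-0.  0.  0.]
```

apply_moves([
  [[-0.27,0.04,0.0],[0.01,0.0,-0.87]],
  [[-0.27,0.02,0.0],[0.01,0.0,-0.87]],
  [[-0.27,0.0,-0.01],[0.01,0.0,-0.87]],
  [[-0.27,-0.02,0.0],[0.01,0.0,-0.87]],
  [[-0.26,-0.04,-0.01],[0.01,0.01,-0.87]],
  [[-0.26,-0.05,0.0],[0.02,0.0,-0.87]],
  [[0,0,0],[0,0,0]],
  [[0,0,0],[0,0,0]],
  [[0,0,0],[0,0,0]],
  [[0,0,0],[0,0,0]],
])

```text
time_s: 6.45
tool_pos: [0.4984, 0.0576, 0.1377]
orientation: [-1.974, -2.441, 0.005]
ft_force: [0.5, 0.3, -1.2]
opening: 0.488
gripper_force: 30.0
```

```bash
python3 - <<'E'
from plan import *
import pickle
c=cap('wrist','w2'); pickle.dump(c,open('c2.pkl','wb'))
a=np.radians(12); R=np.array([[np.cos(a),-np.sin(a)],[np.sin(a),np.cos(a)]])
for n,l,z in(('rim corners',[[80,62],[80,-62],[-80,-62],[-80,62]],.045),('grip ends top',[[35,0],[-35,0]],.096)):
    w=np.array([.52,.0965])+np.array(l)/1000@R.T; print(n,proj(c,np.c_[w,[z]*len(w)]).round(0).tolist())
plan(((.4995,.0575,.07),12,4),((.4995,.0575,.02),12,4))
E
```

```text
rim corners [[399.0, 84.0], [383.0, 231.0], [203.0, 231.0], [197.0, 84.0]]
grip ends top [[353.0, 173.0], [252.0, 173.0]]
[[[0.0,0.0,0.11],[-0.01,0.0,0.0]],[[0.0,0.0,0.11],[-0.01,0.0,0.01]],[[0.0,0.0,0.12],[-0.01,0.01,0.0]],[[0.0,0.01,0.11],[-0.02,0.0,0.01]],[[0.0,0.0,0.08],[0.0,0.0,0.0]],[[0.0,0.0,0.08],[0.0,0.0,0.0]],[[0.0,0.0,0.09],[0.0,0.0,0.0]],[[0.0,0.0,0.08],[0.0,0.0,0.0]],[[0,0,0],[0,0,0]],[[0,0,0],[0,0,0]]]
end [0.4998 0.0576 0.0207] [ 0.  0. -0.]
```

View pics/w2.png

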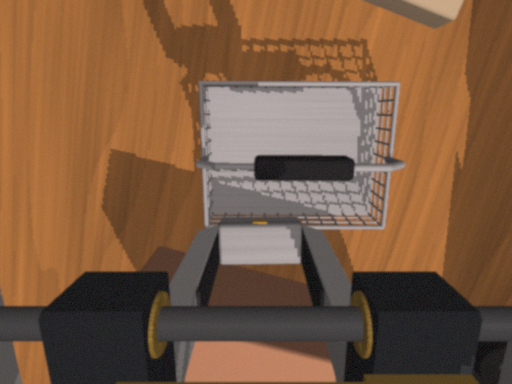

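The basket rim is at (200..399, 84..228) and the grip at (305,168), within 2–3 mm of the top-view measurement. The box is held square. Lowering it now.

apply_moves([
  [[0.0,0.0,0.11],[-0.01,0,0]],
  [[0.0,0.01,0.11],[-0.01,0,0.01]],
  [[0.0,0.01,0.12],[-0.01,0.01,0]],
  [[0.0,0.01,0.11],[-0.02,0,0.01]],
  [[0,0,0.08],[0,0,0]],
  [[0,0,0.08],[0,0,0]],
  [[0,0,0.09],[0,0,0]],
  [[0,0,0.08],[0,0,0]],
  [[0,0,0],[0,0,0]],
  [[0,0,0],[0,0,0]],
])

```text
time_s: 7.75
tool_pos: [0.503, 0.0577, 0.021]
orientation: [1.978, 2.44, 0.001]
ft_force: [0.4, 0.3, -0.9]
opening: 0.484
gripper_force: 30.0
```

apply_moves([
  [[0,0,0],[0,0,0]],
  [[0,0,0],[0,0,0]],
  [[0,0,0],[0,0,0]],
  [[0,0,-0.1],[0,0,0]],
  [[0,0,-0.15],[0,0,0]],
  [[0,0,-0.2],[0,0,0]],
  [[0,0,-0.25],[0,0,0]],
  [[0,0,-0.25],[0,0,0]],
  [[0,0,0],[0,0,0]],
  [[0,0,0],[0,0,0]],
], gripper=0.43)

```text
time_s: 9.0
tool_pos: [0.5025, 0.0574, 0.1634]
orientation: [1.978, 2.439, 0.0]
ft_force: [0.4, 0.3, 0.1]
opening: 0.572
gripper_force: 0.0
```

```bash
python3 -c "
from plan import *
cap('wrist','w3')
plan(((.5875,.2985,.17),-7,7),((.5875,.2985,.10),-7,3),((.5875,.2985,.041),-7,6))"
```

```text
[[[0.21,0.13,-0.01],[0.0,0.0,0.59]],[[0.21,0.12,-0.01],[0.0,0.0,0.59]],[[0.22,0.11,-0.01],[0.0,0.0,0.59]],[[0.22,0.09,0.0],[0.0,0.0,0.59]],[[0.23,0.08,-0.01],[0.0,0.0,0.59]],[[0.23,0.08,0.0],[0.0,0.0,0.59]],[[0.24,0.06,-0.01],[0.0,0.0,0.59]],[[0.0,0.0,0.16],[0.0,0.0,0.0]],[[0.0,0.0,0.15],[0.0,0.0,0.0]],[[0.0,0.0,0.16],[0.0,0.0,0.0]]]
[[[0.0,0.0,0.07],[0.0,0.0,0.0]],[[0.0,0.0,0.06],[0.0,0.0,0.0]],[[0.0,0.0,0.07],[0.0,0.0,0.0]],[[0.0,0.0,0.06],[0.0,0.0,0.0]],[[0.0,0.0,0.07],[0.0,0.0,0.0]],[[0.0,0.0,0.06],[0.0,0.0,0.0]],[[0,0,0],[0,0,0]],[[0,0,0],[0,0,0]],[[0,0,0],[0,0,0]],[[0,0,0],[0,0,0]]]
end [0.5874 0.2988 0.0413] [-0.  0. -0.]
```

View pics/w3.png

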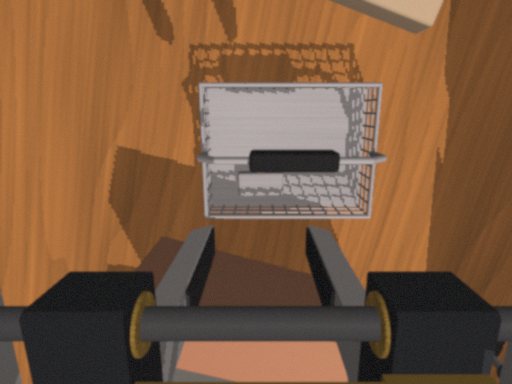

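The box lies in the basket on the near side of the bow, at pixel (260,180). Next is the ring, after checking where the box landed against my aim.

```bash
python3 - <<'E'
from h import *
c=cap('wrist')
print('box lower edge/left',ray(c,[[238,187],[284,187]],.02))
P=ray(c,[[201,85],[381,85],[370,217],[206,217]],.045); print('rim',P.round(3),P.mean(0)); print(np.degrees(np.arctan2(*(P[1]-P[0])[1::-1])),np.linalg.norm(P-np.roll(P,1,0),axis=1))
print('grip',ray(c,[[249,155],[340,155]],.096))
E
```

```text
box lower edge/left [[0.48031623 0.05291167 0.02      ]
 [0.52611096 0.06266237 0.02      ]]
rim [[0.432 0.141 0.045]
 [0.585 0.174 0.045]
 [0.611 0.056 0.045]
 [0.456 0.023 0.045]] [0.5209667 0.0987492 0.045    ]
12.006092402362423 [0.12043228 0.15619427 0.12038209 0.15774865]
grip [[0.48524903 0.09733972 0.096     ]
 [0.55272913 0.11170204 0.096     ]]
```

apply_moves([
  [[0.21,0.13,-0.01],[0,0,0.59]],
  [[0.21,0.12,-0.01],[0,0,0.59]],
  [[0.22,0.11,-0.01],[0,0,0.59]],
  [[0.22,0.09,0],[0,0,0.59]],
  [[0.23,0.08,-0.01],[0,0,0.59]],
  [[0.23,0.08,0],[0,0,0.59]],
  [[0.24,0.06,-0.01],[0,0,0.59]],
  [[0,0,0.16],[0,0,0]],
  [[0,0,0.15],[0,0,0]],
  [[0,0,0.0],[0,0,0]],
], gripper=0.2)

```text
time_s: 10.35
tool_pos: [0.587, 0.2978, 0.1219]
orientation: [-2.353, -2.081, 0.006]
ft_force: [0.3, 0.4, 1.1]
opening: 0.803
gripper_force: 0.0
```

```bash
python3 - <<'E'
from seg import *
import pickle
c=pickle.load(open('c2.pkl','rb'))
f=c['frame']; H,S,V=[x.astype(int) for x in cv2.split(cv2.cvtColor(f,cv2.COLOR_RGB2HSV))]
print(V[215:275:3,260],S[215:275:3,260])
print('held box -y edge',ray(c,[[222,263],[300,263]],.1495),'+y',ray(c,[[222,232]],.1495))
c=cap('wrist','w4'); s=readout.state(); print(s['tool_pos']); f=c['frame']
H,S,V=[x.astype(int) for x in cv2.split(cv2.cvtColor(f,cv2.COLOR_RGB2HSV))]
p=proj(c,[[.587,.299,.058]])[0]; print(p)
m=blobs((S<50)&(np.hypot(*(np.indices(V.shape)[::-1]-p[:,None,None]))<60),p,40); ys,xs=np.nonzero(m);print(rect(c,m,.058),xs.min(),xs.max(),ys.min(),ys.max())
E
```

```text
[112  77 120 130 148 166 170 168 172 177 172 168 172 174 178 171 156 110
 107  89] [ 87  33 172  92  19  15  15  15  15  17  18  15  19  16  14  16  25 158
 162 135]
held box -y edge [[0.47923993 0.04514829 0.1495    ]
 [0.52217718 0.05449855 0.1495    ]] +y [[0.47585809 0.06344804 0.1495    ]]
[0.58759095 0.29828821 0.12346511]
[260.49141021 208.17504674]
[588.7 300.6  45.4  43.9 -53.9] 235 290 176 234
```

View pics/w4.png

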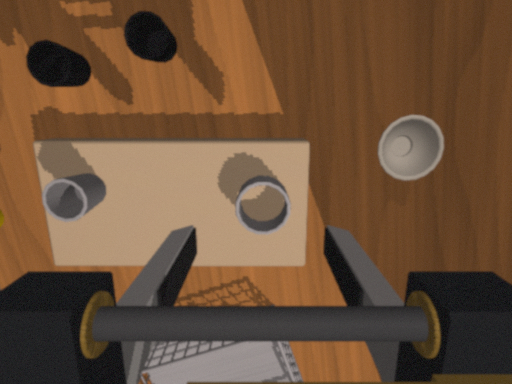

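Ring rim is centred near (263,206), giving (0.589, 0.3005) in the wrist frame. Descending to grasp.

```bash
python3 -c "
from plan import *
plan(((.588,.3,.06),-7,5),((.588,.3,.037),-7,3))
plan(((.514,.131,.155),12,8),start=((.588,.3,.14),-7))"
```

```text
[[[0.0,0.0,0.08],[0.0,0.0,0.0]],[[0.0,0.0,0.09],[0.0,0.0,0.0]],[[0.0,0.0,0.08],[0.0,0.0,0.0]],[[0.01,0.0,0.09],[-0.01,0.01,0.0]],[[0.0,0.0,0.08],[0.0,0.0,-0.01]],[[0.0,0.0,0.05],[0.0,0.0,0.0]],[[0.0,0.0,0.05],[0.0,0.0,0.0]],[[0.0,0.0,0.06],[0.0,0.0,0.0]],[[0,0,0],[0,0,0]],[[0,0,0],[0,0,0]]]
end [0.5877 0.2997 0.0365] [-0.  0.  0.]
[[[-0.15,-0.04,-0.01],[0.0,0.0,-0.52]],[[-0.14,-0.05,-0.01],[0.0,0.0,-0.52]],[[-0.14,-0.06,-0.01],[0.0,0.0,-0.52]],[[-0.14,-0.06,-0.01],[0.0,0.0,-0.52]],[[-0.14,-0.07,-0.01],[0.0,0.0,-0.52]],[[-0.14,-0.07,-0.02],[0.0,0.0,-0.52]],[[-0.13,-0.08,-0.01],[0.0,0.0,-0.51]],[[-0.13,-0.09,-0.02],[0.0,0.0,-0.52]],[[0,0,0],[0,0,0]],[[0,0,0],[0,0,0]]]
end [0.5137 0.1308 0.155 ] [0. 0. 0.]
```

apply_moves([
  [[0,0,0.08],[0,0,0]],
  [[0,0,0.09],[0,0,0]],
  [[0,0,0.08],[0,0,0]],
  [[0.01,0,0.09],[-0.01,0.01,0]],
  [[0,0,0.08],[0,0,-0.01]],
  [[0,0,0.05],[0,0,0]],
  [[0,0,0.05],[0,0,0]],
  [[0,0,0.05],[0,0,0]],
  [[0,0,0],[0,0,0]],
  [[0,0,0],[0,0,0]],
])

```text
time_s: 11.65
tool_pos: [0.5883, 0.3006, 0.0391]
orientation: [2.352, 2.082, 0.003]
ft_force: [-0.9, 0.1, -0.5]
opening: 0.798
gripper_force: 0.0
```

apply_moves([
  [[0,0,0],[0,0,0]],
  [[0,0,0],[0,0,0]],
  [[0,0,0],[0,0,0]],
  [[0,0,0],[0,0,0]],
  [[0,0,0],[0,0,0]],
  [[0,0,-0.1],[0,0,0]],
  [[0,0,-0.2],[0,0,0]],
  [[0,0,-0.2],[0,0,0]],
  [[0,0,-0.2],[0,0,0]],
  [[0,0,0],[0,0,0]],
], gripper=1.0)

```text
time_s: 12.9
tool_pos: [0.589, 0.3012, 0.147]
orientation: [2.351, 2.081, 0.008]
ft_force: [0.2, 0.9, -1.4]
opening: 0.454
gripper_force: 30.0
```

apply_moves([
  [[-0.15,-0.04,-0.01],[0,0,-0.52]],
  [[-0.14,-0.05,-0.01],[0,0,-0.52]],
  [[-0.14,-0.06,-0.01],[0,0,-0.52]],
  [[-0.14,-0.06,-0.01],[0,0,-0.52]],
  [[-0.14,-0.07,-0.01],[0,0,-0.52]],
  [[-0.14,-0.07,-0.01],[0,0,-0.52]],
  [[-0.13,-0.08,0],[0,0,-0.52]],
  [[-0.13,-0.09,0],[0,0,-0.52]],
  [[0,0,0],[0,0,0]],
  [[0,0,0],[0,0,0]],
])

```text
time_s: 14.15
tool_pos: [0.514, 0.1316, 0.1527]
orientation: [1.975, 2.442, 0.003]
ft_force: [-0.2, 0.0, 0.5]
opening: 0.454
gripper_force: 30.0
```

```bash
python3 - <<'E'
from plan import *
c=cap('wrist','w5')
plan(((.514,.131,.07),12,5),((.514,.131,.016),12,5))
a=np.radians(12); R=np.array([[np.cos(a),-np.sin(a)],[np.sin(a),np.cos(a)]])
w=np.array([.521,.0987])+np.array([[80,62],[80,-62],[-80,-62],[-80,62]])/1000@R.T; print(proj(c,np.c_[w,[.045]*4]).round(0).tolist())
E
```

```text
[[[0.0,0.0,0.11],[0.0,0.0,0.0]],[[0.0,0.0,0.11],[0.01,0.0,0.01]],[[0.0,0.0,0.11],[0.0,0.0,0.0]],[[0.0,0.0,0.11],[0.01,0.0,0.01]],[[-0.01,0.0,0.11],[0.0,-0.01,0.0]],[[0.0,0.0,0.07],[0.0,0.0,0.0]],[[0.0,0.0,0.07],[0.0,0.0,0.0]],[[0.0,0.0,0.07],[0.0,0.0,0.0]],[[0.0,0.0,0.08],[0.0,0.0,0.0]],[[0.0,0.0,0.07],[0.0,0.0,0.0]]]
end [0.5144 0.1304 0.0162] [0. 0. 0.]
[[350.0, 165.0], [341.0, 290.0], [179.0, 290.0], [170.0, 165.0]]
```

View pics/w5.png

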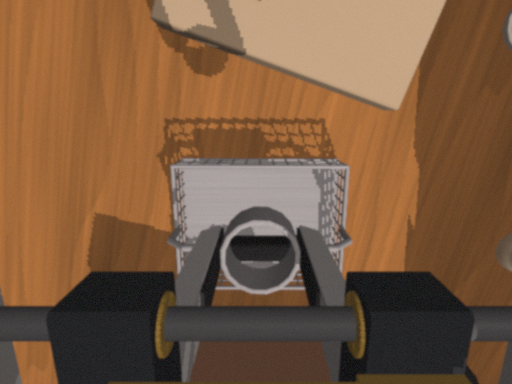

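```bash
python3 - <<'E'
from plan import *
c=cap('wrist'); print(ray(c,[[260.5,254],[260.5,293],[221,254],[300,254]],.1716), readout.state()['tool_pos'])
E
```

```text
[[0.5140664  0.13261049 0.1716    ]
 [0.51902044 0.10975242 0.1716    ]
 [0.49340443 0.12815519 0.1716    ]
 [0.53473467 0.13706715 0.1716    ]] [0.51396379 0.13194509 0.15259895]
```

apply_moves([
  [[0,0,0.11],[0,0,0]],
  [[0,0,0.11],[0,0,0.01]],
  [[0,0,0.11],[0,0,0]],
  [[0,0,0.11],[0,0,0.01]],
  [[0,0,0.11],[0,0,0]],
  [[0,0,0.07],[0,0,0]],
  [[0,0,0.07],[0,0,0]],
  [[0,0,0.07],[0,0,0]],
  [[0,0,0.07],[0,0,0]],
  [[0,0,0.06],[0,0,0]],
])

```text
time_s: 15.5
tool_pos: [0.514, 0.1312, 0.0185]
orientation: [1.976, 2.441, 0.002]
ft_force: [0.8, 0.1, 0.2]
opening: 0.451
gripper_force: 30.0
```

apply_moves([
  [[0,0,0],[0,0,0]],
  [[0,0,0],[0,0,0]],
  [[0,0,0],[0,0,0]],
  [[0,0,0],[0,0,0]],
  [[0,0,-0.1],[0,0,0]],
  [[0,0,-0.15],[0,0,0]],
  [[0,0,-0.2],[0,0,0]],
  [[0,0,-0.25],[0,0,0]],
  [[0,0,-0.25],[0,0,0]],
  [[0,0,0],[0,0,0]],
], gripper=0.43)

```text
time_s: 16.75
tool_pos: [0.5151, 0.1316, 0.1648]
orientation: [1.974, 2.438, 0.007]
ft_force: [-0.2, -0.2, -0.5]
opening: 0.573
gripper_force: 0.0
```

```bash
python3 - <<'E'
from plan import *
c=cap('wrist','w6')
plan(((.445,.326,.17),-7,8),((.445,.326,.13),-7,2))
E
```

```text
[[[0.17,-0.02,-0.01],[0.01,0.0,0.52]],[[0.17,-0.03,-0.01],[0.01,0.0,0.52]],[[0.17,-0.04,0.0],[0.0,0.0,0.52]],[[0.17,-0.04,-0.01],[0.01,0.0,0.52]],[[0.16,-0.05,0.0],[0.0,0.0,0.52]],[[0.16,-0.06,-0.01],[0.01,0.0,0.52]],[[0.16,-0.06,0.0],[0.0,0.0,0.51]],[[0.16,-0.08,-0.01],[0.01,0.0,0.52]],[[0.0,0.0,0.14],[0.0,0.0,0.0]],[[0.0,0.0,0.13],[0.0,0.0,0.0]]]
end [0.4445 0.3262 0.1301] [-0. -0. -0.]
```

View pics/w6.png

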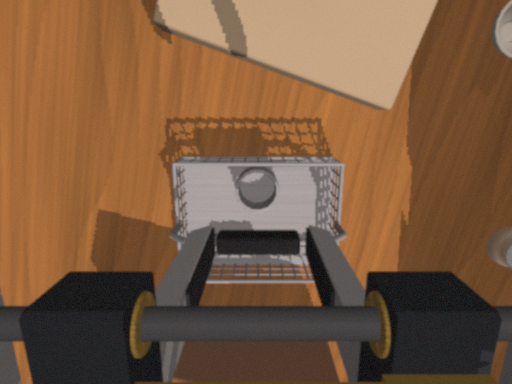

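Ring sits in the far compartment at (257,187). Now the cup.

apply_moves([
  [[0.17,-0.02,-0.01],[0.01,0,0.52]],
  [[0.17,-0.03,-0.01],[0.01,0,0.52]],
  [[0.17,-0.04,0],[0,0,0.52]],
  [[0.17,-0.04,-0.01],[0.01,0,0.52]],
  [[0.16,-0.05,0],[0,0,0.52]],
  [[0.16,-0.06,-0.01],[0.01,0,0.52]],
  [[0.16,-0.06,0],[0,0,0.51]],
  [[0.16,-0.08,-0.01],[0.01,0,0.52]],
  [[0,0,0.14],[0,0,0]],
  [[0,0,0],[0,0,0]],
], gripper=0.3)

```text
time_s: 18.05
tool_pos: [0.4429, 0.3256, 0.1467]
orientation: [-2.35, -2.081, 0.008]
ft_force: [-0.5, -0.7, 0.8]
opening: 0.699
gripper_force: 0.0
```

```bash
python3 - <<'E'
from seg import *
from plan import *
c=cap('wrist','w7'); s=readout.state(); print(s['tool_pos']); f=c['frame']
H,S,V=[x.astype(int) for x in cv2.split(cv2.cvtColor(f,cv2.COLOR_RGB2HSV))]
p=proj(c,[[.445,.326,.06]])[0]; print(p)
m=blobs((S<50)&(np.hypot(*(np.indices(V.shape)[::-1]-p[:,None,None]))<45),p,40); ys,xs=np.nonzero(m);print(rect(c,m,.07),xs.min(),xs.max(),ys.min(),ys.max(),m.sum())
bot=ys.max(); print('from near edge', ray(c,[[(xs[ys>bot-3]).mean(),bot+.5]],.07)+[0,.017,0], 'widest cols',[(r,xs[ys==r].min(),xs[ys==r].max()) for r in range(ys.min(),bot,5)])
plan(((.445,.326,.085),-7,4),((.445,.326,.05),-7,4))
E
```

```text
[0.44340854 0.32575683 0.14766284]
[263.31998719 200.97230087]
[444.1 327.4  33.7  33.7  38.6] 243 282 179 223 1326
from near edge [[0.4420452  0.32653564 0.07      ]] widest cols [(179, np.int64(264), np.int64(264)), (184, np.int64(252), np.int64(272)), (189, np.int64(248), np.int64(276)), (194, np.int64(245), np.int64(279)), (199, np.int64(243), np.int64(281)), (204, np.int64(243), np.int64(281)), (209, np.int64(243), np.int64(281)), (214, np.int64(245), np.int64(278)), (219, np.int64(251), np.int64(273))]
[[[0.0,0.0,0.1],[-0.01,0.0,0.0]],[[0.0,0.0,0.11],[-0.01,0.0,0.0]],[[0.0,0.01,0.1],[-0.02,0.01,0.0]],[[0.0,0.0,0.11],[-0.01,0.0,0.0]],[[0.0,0.0,0.06],[0.0,0.0,0.0]],[[0.0,0.0,0.06],[0.0,0.0,0.0]],[[0.0,0.0,0.06],[0.0,0.0,0.0]],[[0.0,0.0,0.05],[0.0,0.0,0.0]],[[0,0,0],[0,0,0]],[[0,0,0],[0,0,0]]]
end [0.4447 0.3255 0.0502] [-0.  0.  0.]
```

apply_moves([
  [[0.01,0,0.1],[-0.01,0,0]],
  [[0,0,0.11],[-0.01,0,0]],
  [[0,0,0.1],[-0.02,0.01,0]],
  [[0,0,0.11],[-0.01,0,0]],
  [[0,0,0.06],[0,0,0]],
  [[0,0,0.06],[0,0,0]],
  [[0,0,0.06],[0,0,0]],
  [[0,0,0.05],[0,0,0]],
  [[0,0,0],[0,0,0]],
  [[0,0,0],[0,0,0]],
])

```text
time_s: 19.35
tool_pos: [0.4442, 0.3278, 0.0509]
orientation: [2.353, 2.081, 0.003]
ft_force: [0.4, 0.5, 0.7]
opening: 0.696
gripper_force: 0.0
```

apply_moves([
  [[0,0,0],[0,0,0]],
  [[0,0,0],[0,0,0]],
  [[0,0,0],[0,0,0]],
  [[0,0,0],[0,0,0]],
  [[0,0,0],[0,0,0]],
  [[0,0,-0.1],[0,0,0]],
  [[0,0,-0.2],[0,0,0]],
  [[0,0,-0.25],[0,0,0]],
  [[0,0,-0.25],[0,0,0]],
  [[0,0,0],[0,0,0]],
], gripper=1.0)

```text
time_s: 20.6
tool_pos: [0.4448, 0.3285, 0.1739]
orientation: [2.352, 2.08, 0.009]
ft_force: [-0.0, 0.3, -0.6]
opening: 0.345
gripper_force: 30.0
```

```bash
python3 - <<'E'
from plan import *
plan(((.566,.0735,.165),12,10),((.566,.0735,.09),12,5),((.566,.0735,.028),12,5))
E
```

```text
[[[-0.16,0.1,0.01],[0.01,0.0,-0.41]],[[-0.16,0.1,0.01],[0.01,0.0,-0.42]],[[-0.17,0.09,0.0],[0.01,0.0,-0.41]],[[-0.17,0.08,0.01],[0.01,0.0,-0.42]],[[-0.17,0.08,0.0],[0.01,-0.01,-0.41]],[[-0.17,0.07,0.01],[0.0,0.0,-0.42]],[[-0.18,0.07,0.0],[0.01,-0.01,-0.41]],[[-0.18,0.06,0.01],[0.0,0.0,-0.42]],[[-0.18,0.06,0.0],[0.01,-0.01,-0.41]],[[-0.17,0.05,0.01],[0.0,0.0,-0.42]]]
[[[0.0,0.0,0.1],[0.0,0.0,0.0]],[[0.0,0.0,0.1],[0.0,0.0,0.0]],[[0.0,0.0,0.1],[0.0,0.0,0.0]],[[0.0,0.0,0.1],[0.0,0.0,0.0]],[[0.0,0.0,0.1],[0.0,0.0,0.0]],[[0.0,0.0,0.08],[0.0,0.0,0.0]],[[0.0,0.0,0.08],[0.0,0.0,0.0]],[[0.0,0.0,0.08],[0.0,0.0,0.0]],[[0.0,0.0,0.09],[0.0,0.0,0.0]],[[0.0,0.0,0.08],[0.0,0.0,0.0]]]
end [0.566  0.0741 0.0282] [ 0. -0.  0.]
```

apply_moves([
  [[-0.16,0.1,0.01],[0.01,0,-0.41]],
  [[-0.16,0.1,0.01],[0.01,0,-0.42]],
  [[-0.17,0.09,0],[0.01,0,-0.41]],
  [[-0.17,0.08,0.01],[0.01,0,-0.42]],
  [[-0.17,0.08,0],[0.01,-0.01,-0.41]],
  [[-0.17,0.07,0.01],[0,0,-0.42]],
  [[-0.18,0.07,0],[0.01,-0.01,-0.41]],
  [[-0.18,0.06,0.01],[0,0,-0.42]],
  [[-0.18,0.06,0],[0.01,-0.01,-0.41]],
  [[-0.17,0.05,0.01],[0,0,-0.42]],
])

```text
time_s: 21.85
tool_pos: [0.565, 0.0721, 0.1612]
orientation: [-1.974, -2.441, 0.007]
ft_force: [-0.3, 0.2, -0.5]
opening: 0.346
gripper_force: 30.0
```

```bash
python3 - <<'E'
from plan import *
c=cap('wrist','w8')
plan(((.566,.0735,.09),12,5),((.566,.0735,.028),12,4))
E
```

```text
[[[0.01,0.0,0.09],[-0.01,0.0,0.0]],[[0.01,0.0,0.1],[-0.01,0.01,0.0]],[[0.0,0.0,0.09],[-0.02,0.0,0.0]],[[0.01,0.0,0.1],[-0.01,0.01,0.0]],[[0.0,0.01,0.09],[-0.02,0.0,-0.01]],[[0.0,0.0,0.1],[0.0,0.0,0.0]],[[0.0,0.0,0.1],[0.0,0.0,0.0]],[[0.0,0.0,0.11],[0.0,0.0,0.0]],[[0.0,0.0,0.1],[0.0,0.0,0.0]],[[0,0,0],[0,0,0]]]
end [0.5666 0.073  0.0286] [0. 0. 0.]
```

apply_moves([
  [[0.01,0,0.09],[-0.01,0,0]],
  [[0.01,0,0.1],[-0.01,0.01,0]],
  [[0,0,0.09],[-0.02,0,0]],
  [[0,0,0.1],[-0.01,0.01,0]],
  [[0,0,0.09],[-0.02,0,-0.01]],
  [[0,0,0.1],[0,0,0]],
  [[0,0,0.1],[0,0,0]],
  [[0,0,0.11],[0,0,0]],
  [[0,0,0.1],[0,0,0]],
  [[0,0,0],[0,0,0]],
])

```text
time_s: 23.15
tool_pos: [0.5637, 0.076, 0.0283]
orientation: [-1.975, -2.442, -0.001]
ft_force: [0.0, -0.7, -0.8]
opening: 0.346
gripper_force: 30.0
```

apply_moves([
  [[0,0,0],[0,0,0]],
  [[0,0,0],[0,0,0]],
  [[0,0,0],[0,0,0]],
  [[0,0,0],[0,0,0]],
  [[0,0,-0.1],[0,0,0]],
  [[0,0,-0.15],[0,0,0]],
  [[0,0,-0.2],[0,0,0]],
  [[0,0,-0.25],[0,0,0]],
  [[0,0,-0.25],[0,0,0]],
  [[0,0,0],[0,0,0]],
], gripper=0.53)

```text
time_s: 24.4
tool_pos: [0.5654, 0.0764, 0.1754]
orientation: [1.973, 2.439, 0.007]
ft_force: [0.0, -0.4, -0.4]
opening: 0.469
gripper_force: 0.0
```

```bash
python3 - <<'E'
from seg import *
from plan import *
import pickle
c=cap('wrist','w9'); pickle.dump(c,open('c9.pkl','wb')); f=c['frame']
V=f.max(2).astype(int); p=proj(c,[[.521,.0987,.096]])[0]; print(p)
g=blobs((V<70)&(np.indices(V.shape)[0]<225)&(np.hypot(*(np.indices(V.shape)[::-1]-p[:,None,None]))<70),p,200); print('grip',rect(c,g,.096),g.sum())
plan(((.521,.0985,.2),102,19))
E
```

```text
[211.25658756 167.20836454]
grip [521.4 100.1  68.9  17.   12.1] 1757
[[[0.01,-0.01,-0.01],[0.0,0.0,-1.0]],[[0.01,-0.01,-0.01],[0.0,0.0,-1.0]],[[0.01,-0.01,-0.01],[0.0,0.0,-1.0]],[[0.01,-0.01,-0.01],[0.0,0.0,-1.0]],[[0.02,-0.01,-0.01],[0.0,0.0,-1.0]],[[0.02,-0.01,-0.01],[0.0,0.0,-1.0]],[[0.02,-0.01,-0.01],[0.0,0.0,-1.0]],[[0.02,-0.01,-0.01],[0.0,0.0,-1.0]],[[0.02,0.0,-0.01],[0.0,0.0,-1.0]],[[0.02,0.0,-0.01],[0.0,0.0,-1.0]]]
[[[0.02,0.0,-0.01],[0.0,0.0,-1.0]],[[0.02,0.0,-0.01],[0.0,0.01,-1.0]],[[0.01,0.0,-0.01],[0.0,0.01,-1.0]],[[0.02,0.0,-0.01],[0.0,0.0,-1.0]],[[0.01,0.0,-0.01],[0.0,0.01,-1.0]],[[0.02,0.0,-0.01],[0.0,0.0,-1.0]],[[0.01,0.01,-0.01],[0.01,0.01,-1.0]],[[0.01,0.01,0.0],[0.0,0.0,-1.0]],[[0.02,0.01,-0.01],[0.01,0.01,-1.0]],[[0,0,0],[0,0,0]]]
end [0.5205 0.099  0.2005] [-0.   -0.   -0.05]
```

```bash
python3 - <<'E'
from plan import *
plan(((.521,.0985,.2),-78,20))
import pickle
w=pickle.load(open('c9.pkl','rb'))['frame']
t=cap('top')['frame']; s=cap('scene')['frame']
im=np.zeros((600,800,3),np.uint8)
im[:300,:400]=cv2.resize(w,(400,300)); im[:300,400:]=cv2.resize(s[150:300,200:400],(400,300)); im[300:,:400]=cv2.resize(t[160:250,140:260],(400,300)); im[300:,400:]=cv2.resize(w[70:250,100:340],(400,300))
cv2.imwrite('pics/comp.png',im[...,::-1])
E
```

```text
[[[0.01,-0.01,-0.01],[0.0,0.0,0.98]],[[0.01,-0.01,-0.01],[0.0,0.0,0.98]],[[0.01,-0.01,-0.01],[0.0,0.0,0.98]],[[0.01,-0.02,-0.01],[0.0,0.0,0.98]],[[0.01,-0.02,-0.01],[0.0,0.0,0.98]],[[0.0,-0.02,-0.01],[0.0,0.0,0.98]],[[0.0,-0.02,-0.01],[0.0,0.0,0.98]],[[0.0,-0.02,-0.01],[0.0,0.0,0.98]],[[0.0,-0.02,-0.01],[0.0,0.0,0.98]],[[0.0,-0.01,-0.01],[0.0,0.0,0.98]]]
[[[0.0,-0.02,-0.01],[0.0,0.0,0.98]],[[0.0,-0.01,-0.01],[0.0,0.0,0.99]],[[0.0,-0.01,-0.01],[0.0,-0.01,0.98]],[[-0.01,-0.02,-0.01],[0.0,-0.01,0.99]],[[-0.01,-0.01,-0.01],[0.0,0.0,0.98]],[[-0.01,-0.01,-0.01],[0.0,-0.01,0.99]],[[-0.01,-0.01,0.0],[0.0,0.0,0.98]],[[-0.01,-0.02,-0.01],[0.01,-0.01,0.99]],[[-0.01,-0.01,0.0],[0.0,0.0,0.98]],[[0.0,-0.02,-0.01],[0.01,-0.01,0.99]]]
end [0.5213 0.0991 0.2005] [-0.  0. -0.]
```

View pics/comp.png

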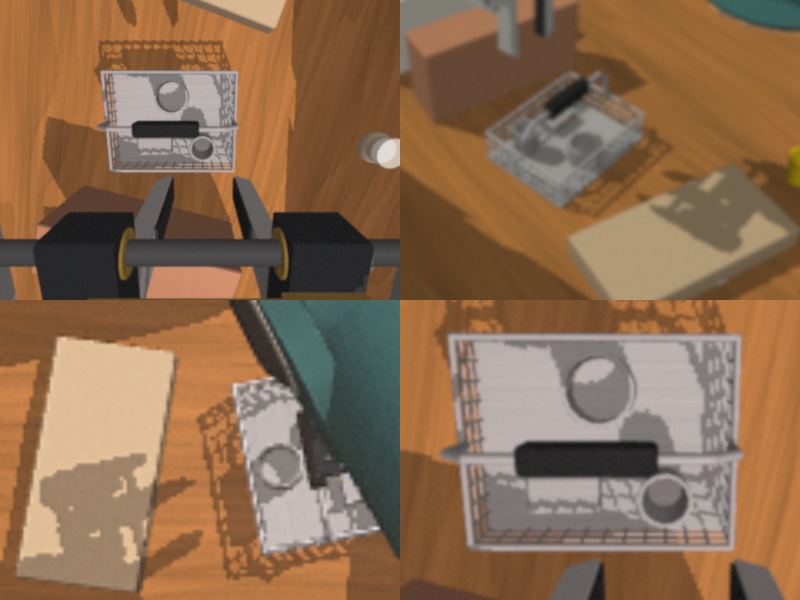

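All three pieces are in the basket: ring in the far compartment, box and cup in the near one. The slab is empty. Next I turn for the grip.

apply_moves([
  [[0.01,-0.01,-0.01],[0,0,0.98]],
  [[0.01,-0.01,-0.01],[0,0,0.98]],
  [[0.01,-0.01,-0.01],[0,0,0.98]],
  [[0.01,-0.02,-0.01],[0,0,0.98]],
  [[0.01,-0.02,-0.01],[0,0,0.98]],
  [[0,-0.02,-0.01],[0,0,0.98]],
  [[0,-0.02,-0.01],[0,0,0.98]],
  [[0,-0.02,-0.01],[0,0,0.98]],
  [[0,-0.02,-0.01],[0,0,0.98]],
  [[0,-0.01,-0.01],[0,0,0.98]],
], gripper=0.4)

```text
time_s: 25.8
tool_pos: [0.5399, 0.0874, 0.1861]
orientation: [-2.76, -1.499, 0.0]
ft_force: [-0.1, -0.6, 0.2]
opening: 0.602
gripper_force: 0.0
```

apply_moves([
  [[0,-0.02,-0.01],[0,0,0.98]],
  [[0,-0.01,-0.01],[0,0,0.99]],
  [[0,-0.01,-0.01],[0,-0.01,0.98]],
  [[-0.01,-0.02,-0.01],[0,-0.01,0.99]],
  [[-0.01,-0.01,-0.01],[0,0,0.98]],
  [[-0.01,-0.01,-0.01],[0,-0.01,0.99]],
  [[-0.01,-0.01,0],[0,0,0.98]],
  [[-0.01,-0.02,-0.01],[0.01,-0.01,0.99]],
  [[-0.01,-0.01,0],[0,0,0.98]],
  [[0,-0.02,-0.01],[0.01,-0.01,0.99]],
])

```text
time_s: 27.05
tool_pos: [0.5202, 0.0989, 0.198]
orientation: [-3.124, -0.324, 0.007]
ft_force: [0.0, -1.0, 0.4]
opening: 0.601
gripper_force: 0.0
```

```bash
python3 - <<'E'
from seg import *
from plan import *
s=readout.state(); print(s['joints'].round(2) if hasattr(s['joints'],'round') else s['joints'],s['tool_pos'])
c=cap('wrist','w10'); f=c['frame']
V=f.max(2).astype(int); p=proj(c,[[.521,.0987,.096]])[0]; print(p)
g=blobs((V<70)&(np.hypot(*(np.indices(V.shape)[::-1]-p[:,None,None]))<70),p,200); print('grip',rect(c,g,.096),g.sum())
plan(((.521,.0985,.11),-78,6),((.521,.0985,.066),-78,4))
E
```

```text
[ 0.19  0.3  -0.52  1.84  0.17  1.05 -1.76] [0.52017736 0.09888836 0.1980076 ]
[261.26076042 194.87810967]
grip [522.5  99.   70.   14.8  11.6] 1224
[[[0.0,0.0,0.1],[0.0,0.01,-0.01]],[[0.0,0.0,0.1],[0.0,0.01,-0.01]],[[0.0,0.0,0.1],[0.0,0.01,-0.02]],[[0.0,0.0,0.1],[-0.01,0.01,-0.01]],[[0.0,0.0,0.09],[0.0,0.01,-0.02]],[[0.0,0.01,0.1],[-0.01,0.0,-0.01]],[[0.0,0.0,0.07],[0.0,0.0,0.0]],[[0.0,0.0,0.07],[0.0,0.0,0.0]],[[0.0,0.0,0.08],[0.0,0.0,0.0]],[[0.0,0.0,0.07],[0.0,0.0,0.0]]]
end [0.5204 0.098  0.0663] [ 0.  0. -0.]
```

apply_moves([
  [[0.01,0,0.1],[0,0.01,-0.01]],
  [[0,0,0.1],[0,0.01,-0.01]],
  [[0,0,0.1],[0,0.01,-0.02]],
  [[0,0,0.1],[-0.01,0.01,-0.01]],
  [[0,0,0.09],[0,0.01,-0.02]],
  [[0,0,0.1],[-0.01,0,-0.01]],
  [[0,0,0.07],[0,0,0]],
  [[0,0,0.07],[0,0,0]],
  [[0,0,0.08],[0,0,0]],
  [[0,0,0.07],[0,0,0]],
])

```text
time_s: 28.35
tool_pos: [0.5223, 0.0994, 0.0662]
orientation: [3.123, 0.338, 0.002]
ft_force: [0.7, 0.0, 0.0]
opening: 0.6
gripper_force: 0.0
```

apply_moves([
  [[0,0,0],[0,0,0]],
  [[0,0,0],[0,0,0]],
  [[0,0,0],[0,0,0]],
  [[0,0,0],[0,0,0]],
  [[0,0,0],[0,0,0]],
  [[0,0,0],[0,0,0]],
  [[0,0,0],[0,0,0]],
  [[0,0,-0.03],[0,0,0]],
  [[0,0,-0.06],[0,0,0]],
  [[0,0,-0.06],[0,0,0]],
], gripper=1.0)

```text
time_s: 29.6
tool_pos: [0.5222, 0.0994, 0.0901]
orientation: [3.123, 0.338, 0.002]
ft_force: [1.2, -0.5, -5.2]
opening: 0.168
gripper_force: 30.0
```

apply_moves([
  [[0,0,-0.08],[0,0,0]],
  [[0,0,-0.08],[0,0,0]],
  [[0,0,-0.08],[0,0,0]],
  [[0,0,-0.08],[0,0,0]],
  [[0,0,-0.1],[0,0,0]],
  [[0,0,-0.1],[0,0,0]],
  [[0,0,-0.1],[0,0,0]],
  [[0,0,-0.1],[0,0,0]],
  [[0,0,-0.08],[0,0,0]],
  [[0,0,-0.04],[0,0,0]],
])

```text
time_s: 30.85
tool_pos: [0.5223, 0.0994, 0.2162]
orientation: [3.123, 0.338, 0.003]
ft_force: [-0.2, -0.7, -6.5]
opening: 0.17
gripper_force: 30.0
```

```bash
python3 - <<'E'
from plan import *
c=cap('wrist','w11'); s=readout.state(); print(s['tool_pos'],s['ft_force'],s['torque'],s['opening'])
t=cap('top','t11'); sc=cap('scene','s11')
plan(((.535,-.262,.24),-87.9,20))
E
```

```text
[0.52240323 0.09947168 0.21657208] [ 1.22172195  0.48407377 -3.22234821] [ 0.02552651 -0.05953667 -0.01735411] 0.16747426184474
[[[-0.02,0.12,-0.01],[0.0,0.0,0.11]],[[-0.02,0.12,-0.01],[0.0,0.0,0.11]],[[-0.02,0.12,-0.01],[0.0,0.0,0.11]],[[-0.02,0.12,-0.01],[0.0,0.0,0.11]],[[-0.02,0.12,-0.01],[0.0,0.0,0.11]],[[-0.02,0.12,-0.01],[0.0,0.0,0.11]],[[-0.01,0.12,-0.01],[0.0,0.0,0.11]],[[-0.01,0.12,-0.01],[0.0,0.0,0.11]],[[-0.01,0.12,-0.01],[0.0,0.0,0.11]],[[-0.01,0.12,-0.01],[0.0,0.0,0.11]]]
[[[-0.01,0.12,-0.01],[0.0,0.0,0.11]],[[-0.01,0.12,-0.01],[0.0,0.0,0.11]],[[-0.01,0.12,-0.01],[0.0,0.0,0.11]],[[-0.01,0.12,0.0],[0.0,0.0,0.12]],[[-0.01,0.12,-0.01],[0.0,0.0,0.11]],[[-0.01,0.12,0.0],[0.0,0.0,0.12]],[[0.0,0.12,-0.01],[0.0,0.0,0.11]],[[0.0,0.12,0.0],[0.0,-0.01,0.12]],[[-0.01,0.12,-0.01],[0.0,0.0,0.11]],[[0.0,0.12,0.0],[0.01,-0.01,0.12]]]
end [ 0.5351 -0.2625  0.2395] [-0.  0. -0.]
```

apply_moves([
  [[-0.02,0.04,-0.01],[0,0,0.11]],
  [[-0.02,0.08,-0.01],[0,0,0.11]],
  [[-0.02,0.12,-0.01],[0,0,0.11]],
  [[-0.02,0.14,-0.01],[0,0,0.11]],
  [[-0.02,0.14,-0.01],[0,0,0.11]],
  [[-0.02,0.14,-0.01],[0,0,0.11]],
  [[-0.01,0.14,-0.01],[0,0,0.11]],
  [[-0.01,0.14,-0.01],[0,0,0.11]],
  [[-0.01,0.14,-0.01],[0,0,0.11]],
  [[-0.01,0.14,-0.01],[0,0,0.11]],
])

```text
time_s: 32.25
tool_pos: [0.5297, -0.0867, 0.2306]
orientation: [3.135, 0.199, 0.002]
ft_force: [0.4, 1.5, -5.0]
opening: 0.169
gripper_force: 30.0
```

apply_moves([
  [[-0.01,0.14,-0.01],[0,0,0.11]],
  [[-0.01,0.14,-0.01],[0,0,0.11]],
  [[-0.01,0.14,-0.01],[0,0,0.11]],
  [[-0.01,0.14,0],[0,0,0.12]],
  [[-0.01,0.14,-0.01],[0,0,0.11]],
  [[-0.01,0.14,0],[0,0,0.12]],
  [[-0.01,0.12,0],[0,0,0.11]],
  [[0,0.09,0],[0,0,0.12]],
  [[0,0.07,0],[0,0,0.11]],
  [[0,0.04,0],[0,0,0.12]],
])

```text
time_s: 33.5
tool_pos: [0.5355, -0.2599, 0.2365]
orientation: [3.141, 0.056, 0.002]
ft_force: [0.0, 0.3, -4.7]
opening: 0.172
gripper_force: 30.0
```

```bash
python3 - <<'E'
from plan import *
s=readout.state(); print(s['tool_pos'],s['ft_force'],s['opening'])
c=cap('wrist','w12'); f=c['frame']
# expected px of cleaner outer rim & mouth corners, basket rim corners
a=np.radians(2.1); R=np.array([[np.cos(a),-np.sin(a)],[np.sin(a),np.cos(a)]])
def cor(ctr,hx,hy,z): return np.c_[np.array(ctr)+np.array([[hx,hy],[hx,-hy],[-hx,-hy],[-hx,hy]])@R.T,[z]*4]
print('outer',proj(c,cor((.537,-.262),.12,.098,.12)).round(),'mouth',proj(c,cor((.537,-.262),.1,.078,.12)).round())
print('basket rim',proj(c,cor(s['tool_pos'][:2],.08,.062,s['tool_pos'][2]-.066+.045)).round())
H,S,V=[x.astype(int) for x in cv2.split(cv2.cvtColor(f,cv2.COLOR_RGB2HSV))]
w=((S<30)&(V>200)).astype(np.uint8); n,l,st,ce=cv2.connectedComponentsWithStats(w); print([(st[i].tolist()) for i in range(1,n) if st[i,4]>100])
plan(((.5375,-.261,.205),-87.9,8))
E
```

```text
[ 0.5355022  -0.25985449  0.23651981] [ 0.01583681  0.34353177 -4.73309392] 0.17178506721212758
outer [[147.  53.]
 [379.  53.]
 [358. 304.]
 [167. 304.]] mouth [[173.  78.]
 [354.  78.]
 [339. 287.]
 [186. 287.]]
basket rim [[156. 100.]
 [366. 100.]
 [347. 333.]
 [174. 333.]]
[[148, 54, 230, 217, 7771]]
[[[0.0,0.0,0.03],[0.0,0.0,0.0]],[[0.0,0.0,0.03],[0.0,0.0,0.0]],[[0.0,0.0,0.02],[0.0,0.0,0.0]],[[0.0,0.0,0.03],[0.0,0.0,0.0]],[[0.0,0.0,0.02],[0.0,0.0,-0.01]],[[0.0,0.0,0.03],[0.0,-0.01,0.0]],[[0.01,0.0,0.02],[0.0,0.0,-0.01]],[[0.0,0.0,0.03],[0.01,-0.01,0.0]],[[0,0,0],[0,0,0]],[[0,0,0],[0,0,0]]]
end [ 0.5369 -0.2604  0.205 ] [-0.  0. -0.]
```

apply_moves([
  [[0,0,0.03],[0,0,0]],
  [[0,0,0.03],[0,0,0]],
  [[0,0,0.02],[0,0,0]],
  [[0,0,0.03],[0,0,0]],
  [[0,0,0.02],[0,0,-0.01]],
  [[0,0,0.03],[0,-0.01,0]],
  [[0.01,0,0.02],[0,0,-0.01]],
  [[0,0,0.03],[0.01,-0.01,0]],
  [[0,0,0],[0,0,0]],
  [[0,0,0],[0,0,0]],
])

```text
time_s: 34.8
tool_pos: [0.537, -0.2595, 0.2051]
orientation: [-3.141, -0.06, -0.0]
ft_force: [-0.1, -0.2, -5.0]
opening: 0.169
gripper_force: 30.0
```

```bash
python3 - <<'E'
from seg import *
from plan import *
s=readout.state(); p=np.array(s['tool_pos']); print(p,s['ft_force'],s['gripper_force'],max(abs(np.array(s['dq']))),s['time_s'])
a=np.radians(2.1); ux=np.array([np.cos(a),np.sin(a),0]); uy=np.array([-ux[1],ux[0],0])
for n in('wrist','scene'):
    c=cap(n,n+'13'); V=c['frame'].max(2).astype(int); b=p+[0,0,-.066]
    # bow: the wire outside the grip and wall tops, by sampling along expected lines for local edges
    if n=='scene':
        g0=proj(c,b+[0,0,.085])[0]; m=blobs((V<75)&(np.hypot(*(np.indices(V.shape)[::-1]-g0[:,None,None]))<18),g0,20)
        ys,xs=np.nonzero(m); print('grip scene',xs.mean(),ys.mean(),m.sum(),'pred',g0)
    else:
        g=cv2.cvtColor(c['frame'],cv2.COLOR_RGB2GRAY); e=cv2.Canny(g,60,150)
        L=cv2.HoughLinesP(e,1,np.pi/360,60,minLineLength=70,maxLineGap=6)
        P=proj(c,[b+sx*.08*ux+sy*.062*uy+[0,0,.045] for sx in(-1,1) for sy in(-1,1)]).round(); print('rim pred',P.tolist())
        print(sorted(L[:,0].tolist(),key=lambda l:l[1])[:25])
E
```

```text
[ 0.5369944  -0.25946492  0.20513202] [-0.13816819 -0.18761519 -4.97435935] 29.992119669914246 0.0021931993060192593 34.8
rim pred [[347.0, 333.0], [174.0, 332.0], [366.0, 100.0], [157.0, 99.0]]
[[134, 48, 392, 48], [133, 49, 139, 121], [161, 74, 366, 74], [66, 79, 75, 267], [159, 79, 229, 79], [192, 88, 333, 88], [161, 96, 171, 238], [165, 104, 173, 221], [156, 107, 257, 107], [266, 110, 345, 110], [170, 112, 175, 182], [169, 123, 173, 194], [150, 126, 154, 223], [141, 139, 153, 271], [360, 171, 368, 75], [345, 181, 350, 103], [275, 219, 286, 305], [346, 234, 356, 103], [349, 235, 359, 103], [352, 269, 361, 161], [372, 270, 394, 49], [341, 270, 353, 103], [335, 270, 343, 138], [298, 271, 376, 271], [123, 272, 123, 89]]
grip scene 194.86 91.89 100 pred [200.06149953  93.11460938]
```

```bash
python3 -c "
from cell import order
print(order.hand_in())"
```

```text
the job is handed in; nothing more can be done
None
```

I handed the job in at about 35 s with the basket held still over the tank mouth, all three silver pieces in it, its underside about 19 mm above the rim by the arm's reading, and centred and square to within a few millimetres. No verdict came back, and my final check was by measurement only, because I had used up the picture views.

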